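# Weigh the toolbox on the hand scale

### The arm

A 6-joint arm with a two-finger parallel gripper is mounted at the origin on the work surface. World frame = base frame: x ahead of the robot, y to its left, z up, the work surface at z = 0. Lengths are in m, angles in rad, forces in N, time in s.
With the tool pointing down it reaches from about 0.375 to 0.925 m from the base axis. Payload 5.7 kg.
Tool frame: the origin (TCP) lies at the centre of the arm's flange, where the gripper is bolted on; the fingertips stand 182 mm ahead of it and the grasp point (between the pads) lies 163 mm ahead of it (grip_point_offset is the z of the grasp point in the tool frame, in m); z points along the fingers, y is the line along which they close (so a half turn about z gives the same grasp; the last joint's range is limited). The gripper opens to 88 mm and grips with 3 to 60 N. Pads are 20 mm wide; open, the fingers measure 115 mm over their backs; the gripper's body (75 mm by 178 mm) begins 61 mm behind the grasp point.
Start: joints at [1.118, 0.359, 1.51, -0, 1.272, -0.115], TCP at [0.199, 0.566, 0.405] pointing down, gripper open.
Joint ranges: [-2.97, 2.97], [-1.01, 2.36], [0.21, 2.38], [-0.96, 4.11], [0.2, 2.71], [-2.98, 2.98]. Speed limits (rad/s): [2.39, 2.39, 3.14, 3.14, 3.14, 3.14].

### API

Orientations are given as a 3x3 rotation matrix whose columns are the frame's x, y, z axes.
In Python, from plant import sense, read_camera, close_job, grip_point_offset gives the robot as it stands.
- The arm moves only by the tool play_rows, never from a script. Its arguments are lists of equal length, an entry for each row: "rot": the turn, a rotation vector about the tool's x, y, z in rad, a list of three; "delta_pos": the shift along the tool's x, y, z in mm, a list of three; "fingers": the closure, from 0 (fully open) to 1 (shut). In form: {"rot": [[wx, wy, wz], ...], "delta_pos": [[x, y, z], ...], "fingers": [fingers, ...]}. A call has 1 to 10 rows; each row shifts and turns the commanded pose from where the row before left it, along the tool's axes as they then stand; what a row does not reach is not made up. A row lasts 1/12 s, in which the tool goes at most 41.7 mm and 7.16 degrees, less where a joint would pass 70% of its speed; a pose out of reach is approached as far as the arm can. A call with a gripper value outside its range is refused whole. The fingers move at their own pace and stop on an object; the grip force is fixed at half the most. Time passes only in rows, so rows that do not move let the fingers close. It gives the time, the measured TCP pose, the force, the opening and the grip force at its end, in the units of the state.
- sense(): the state, without advancing time (a new reading comes with each control period).
- read_camera(name): name is "scene" or "top" or "wrist"; returns a dict with "color" (384x512x3 uint8, red, green, blue), "K" (3x3 intrinsics, pixels), "k1" (the pictures are not rectified: a ray, as slopes to the right and down, at radius r is drawn at 1 + k1 r^2 times it, then the intrinsics apply), "T" (4x4, takes a point from camera to world coordinates). Camera axes: x right, y down, z forward; pixel columns grow to the right and rows downward; lengths in m; the calibration is good to about 2 mm. A picture is of the moment at which its call begins. There is no depth.
- close_job(): hands the job in; it is judged then, once.
The state is a dict: "t": time; "joint_pos": joint angles; "joint_vel": joint speeds; "joint_torque": joint torques, N m; "tool_pos": TCP position; "eef_rot": TCP orientation; "contact_force": force on the tool from outside, world axes, zero at the start; "moment": the same for the moment, N m; "opening": opening from 0.0 (shut) to 1.0 (fully open); "grip_force": force on a finger pad.
Only numpy, scipy, OpenCV 4.12 (cv2) and the standard library are available. Lean on these libraries where they do the work, as an engineer would, in place of code of your own. Each camera call takes 0.05 s, during which the arm holds its last target. There are 200 camera calls.

### The job

Take the hand scale out of its stand by its grip, slide its hook under the bar handle of the small steel toolbox, and lift until the box hangs level and still just clear of the table, about one centimetre up, for two seconds; never hoist it above two. Lift the box only with the scale, without jerking it or pressing hard on it, then set it gently back down where it stood. Unhook the scale and put it back in its stand, hanging by its flange as before; leave the other things alone.

Things in the scene. Friction and masses are not known exactly. Their poses are not given: they have to be found in the camera images.
- scale: upright hand scale, 0.23 kg. Origin: centre of the underside of its square steel flange (70 x 70 x 6 mm), z up. Above it a black rubber grip block, 22 mm thick (x), 64 mm long (y), from 6 to 64 mm up; below it a round housing, 34 mm diameter, to 55 mm down, out of which come sprung rod and hook. Starts hanging in the stand, axes about as the stand's; hook mouth opens to +x
- scale_grip (a point): middle of the grip block, 40 mm above the scale's origin; axes of the scale. Pinch it here from above, across its 22 mm (along x)
- hook_seat (a point): inside bottom of the flat V hook (14 mm wide in y), on the scale's axis, 112 mm below its origin when slack; scale's axes. Steel reaches 6 mm lower. Free tip at +x: 18 mm ahead, top 13 mm above this point. Shank at -x, inner face 14 mm back; an arm joins it to the rod 48 mm above this point. A bar enters level from +x between tip and arm, and seats in the V when lifted
- hook (a joint): stretch of the scale's spring in m: 0 slack, grows as the hook is pulled down out of the housing, about 9 mm per N after the first 0.2 N; stop at 95 mm. The hook does not yield upward from 0
- toolbox: closed grey steel toolbox, 110 mm in x, 200 mm in y, lid top 62 mm up. Origin: centre of underside, z up. Weighs 0.35 to 0.95 kg (differs each time), centred. On the lid, midway in x, a bar handle along y: bar 10 mm diameter, axis 93 mm up, 26 mm free between lid and bar; its posts (10 mm thick) at y = -55 and +55 mm. Hook it from either side
- handle_mid (a point): middle of the handle bar's axis, 93 mm above the toolbox's origin; axes of the toolbox
- stand: fixed steel stand on two rear posts. Origin: centre of its fork at table height, z up. Two level prongs along x, open to -x, tops 140 mm up, 14 mm wide, inner faces at y = -23 and +23 mm; end stops 5 mm higher at x = -45 and +45 mm. The scale hangs with its flange on the prongs, its origin 140 mm above the stand's. Lift it out and put it in straight from above, hook passing between the prongs
- jar: bystander: closed glass jar, 60 mm diameter, 85 mm tall, behind the work
- wrench: bystander: wrench lying on the table behind the work
- offcut: bystander: wood offcut 45 x 100 x 38 mm behind the work
Things that resemble listed ones, but are neither listed nor needed, are in the scene too. What is shaped like the stand but pink or turquoise is not meant.

How it is judged:
On the way, in this order (a step that is already met when the one before it is completed fails the run):
1. the scale is out of its stand and its hook, under the handle bar, takes the strain of the box (value of joint hook above 0.012 m and distance between hook_seat and handle_mid below 0.03 m and contact force between scale and stand below 0.1 N), for 0.1 s.
2. the box hangs on the hook, level (within 0.2 rad) and still, 4 to 18 mm up and touching nothing but the scale, for 1.5 s (height (world z) of toolbox between 0.004 and 0.018 m and angle between toolbox's own z axis and vertical below 0.2 rad and linear speed of toolbox below 0.03 m/s and contact force between toolbox and table below 0.05 N and contact force between toolbox and scale above 2 N), for 1.5 s.
3. the box stands on the table again and the scale is slack (height (world z) of toolbox below 0.003 m and value of joint hook below 0.005 m and contact force between toolbox and table above 2 N), for 0.2 s.
At the end, for the whole second after the job is handed in: The scale hangs upright and still in its stand, flange on the prongs (origin within 20 mm sideways of the stand's origin and 135 to 144 mm above it, tilt under 0.08 rad); the toolbox stands still and flat on the table, within 40 mm of where it stood, free of the scale (horizontal distance between scale and stand below 0.02 m and z of scale in the frame of stand between 0.135 and 0.144 m and angle between scale's own z axis and vertical below 0.08 rad and linear speed of each of scale, toolbox below 0.02 m/s and contact force between scale and stand above 1 N and contact force between scale and toolbox below 0.05 N and height (world z) of toolbox below 0.003 m and angle between toolbox's own z axis and vertical below 0.05 rad and distance of toolbox from where it was at the start of the episode below 0.04 m); the robot touches nothing.
It fails at once if the box is hoisted more than 25 mm (height (world z) of toolbox above 0.025 m).
It fails at once if the scale pulls or presses on the box with more than 15 N (contact force between scale and toolbox above 15 N).
It fails at once if the box is set down with more than 22 N (contact force between toolbox and table above 22 N).
It fails at once if the robot itself touches the box (contact force between any of the fingers, the arm and toolbox above 1 N).
It fails at once if a bystander is moved more than 20 mm (distance of any of jar, wrench, offcut from where it was at the start of the episode above 0.02 m).
It also fails if it takes over 72 s, if anything falls off the work surface, if the arm or the gripper's body presses on something with over 40 N, if the wrist force passes 120 N, or if a joint passes its speed limit or range.

## Working session

There is one attempt and no reset: what is moved stays moved. The work goes in short steps, Python scripts to look and compute and a tool call to move; the robot and the scene stay as the last step left them, time stands still between calls to the robot, and variables do not carry over. Pictures are saved under pics/ and viewed, at most 10 in all, crops included, and the job is handed in when it is done.

Besides the shell and the picture viewer there is one more tool, called after "Emit:" by a JSON object that holds its "op" and its "data". play_rows: Moves the arm, as the interface text tells. Its arguments: {"type":"object","properties":{"rot":{"type":"array","items":{"type":"array","items":{"type":"number"}}},"delta_pos":{"type":"array","items":{"type":"array","items":{"type":"number"}}},"fingers":{"type":"array","items":{"type":"number"}}},"required":["rot","delta_pos","fingers"]}

```bash
mkdir -p pics; ls
cat > h.py <<'E'
import numpy as np, cv2
from plant import sense, read_camera, grip_point_offset
def ray(c,u,v):
    K=c["K"];k=c["k1"]
    D=np.array([k,0,0,0],float)
    p=cv2.undistortPointsIter(np.array([[[u,v]]],float),np.array(K,float),D,None,None,(3,50,1e-10))[0,0]
    T=np.array(c["T"]);d=T[:3,:3]@np.array([p[0],p[1],1]);return T[:3,3],d
def onplane(c,u,v,z):
    o,d=ray(c,u,v);return o+d*(z-o[2])/d[2]
def proj(c,P):
    T=np.array(c["T"]);P=np.atleast_2d(np.array(P,float))
    q=(P-T[:3,3])@T[:3,:3]
    return cv2.projectPoints(q.reshape(-1,1,3),np.zeros(3),np.zeros(3),np.array(c["K"],float),np.array([c["k1"],0,0,0],float))[0].reshape(-1,2)
def save(c,name): cv2.imwrite("pics/"+name+".png",cv2.cvtColor(c["color"],cv2.COLOR_RGB2BGR))
E
python3 - <<'E'
from h import *
import pickle
s=sense();print(s,grip_point_offset)
C={}
for n in("scene","top","wrist"):
    c=read_camera(n);C[n]=c
    print(n,c["K"],c["k1"],np.round(c["T"],3))
pickle.dump(C,open("c0.pkl","wb"))
a=np.hstack([C["scene"]["color"],C["top"]["color"]])
cv2.imwrite("pics/top.png",cv2.cvtColor(C["top"]["color"],cv2.COLOR_RGB2BGR))
cv2.imwrite("pics/scene.png",cv2.cvtColor(C["scene"]["color"],cv2.COLOR_RGB2BGR))
E
```

```text
pics
{'t': 0.0, 'joint_pos': array([ 1.11790365e+00,  3.59516880e-01,  1.51142600e+00, -1.02723339e-05,
        1.27251094e+00, -1.15113255e-01]), 'joint_vel': array([ 0.00089568, -0.00038602, -0.00147667, -0.00077268, -0.00058666,
       -0.00048883]), 'joint_torque': array([ 5.65203682e-04, -5.15370405e+01, -2.70730358e+01,  6.74869074e-02,
        3.48457962e-02, -1.08654506e-04]), 'tool_pos': array([0.19869405, 0.56576474, 0.40380467]), 'eef_rot': array([[-9.43493797e-01,  3.31389206e-01, -8.05559195e-04],
       [ 3.31390122e-01,  9.43492327e-01, -1.67783038e-03],
       [ 2.04024044e-04, -1.84997691e-03, -9.99998268e-01]]), 'contact_force': array([-0.16075072, -0.05193943,  0.01604262]), 'moment': array([-0.0273375 , -0.02709459, -0.04095112]), 'grip_force': 0.0, 'opening': 0.9996217162652942} 0.1633
scene [[478.57422741   0.         254.10886554]
 [  0.         478.57422741 200.67793533]
 [  0.           0.           1.        ]] -0.17485616083132094 [[-0.075  0.714 -0.696  1.302]
 [ 0.997  0.063 -0.042  0.139]
 [ 0.014 -0.697 -0.717  0.965]
 [ 0.     0.     0.     1.   ]]
top [[432.23252764   0.         251.11144407]
 [  0.         432.23252764 194.35642876]
 [  0.           0.           1.        ]] -0.06919307745161378 [[-0.015 -0.983  0.184  0.298]
 [-1.     0.014 -0.008  0.075]
 [ 0.005 -0.184 -0.983  1.259]
 [ 0.     0.     0.     1.   ]]
wrist [[330.77761966   0.         255.5818483 ]
 [  0.         330.77761966 192.65149218]
 [  0.           0.           1.        ]] -0.028159013681820774 [[ 0.331  0.904  0.271  0.125]
 [ 0.944 -0.317 -0.096  0.591]
 [-0.001  0.287 -0.958  0.384]
 [ 0.     0.     0.     1.   ]]
```

View pics/top.png

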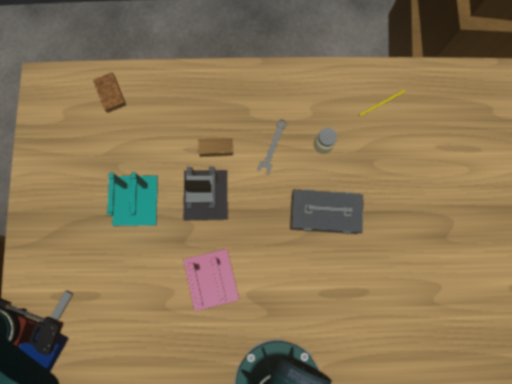

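View pics/scene.png

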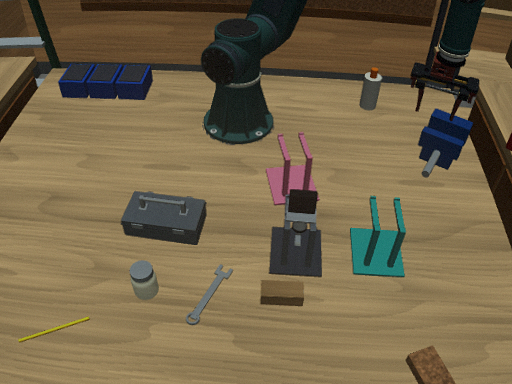

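The top view shows the real stand (dark grey) with the scale at about (203,190), the toolbox at (327,211) with its handle at (330,209), and the pink and turquoise decoys at (211,278) and (133,200). The jar is at (325,140), the wrench at (273,147) and the offcut at (215,147). Next I'll enlarge the stand and the box.

Run:
```python
from h import *
import pickle
C=pickle.load(open("c0.pkl","rb"))
t=C["top"]["color"];s=C["scene"]["color"]
f=lambda a,x,y,w,h:cv2.resize(a[y:y+h,x:x+w],(400,300),interpolation=cv2.INTER_CUBIC)
im=np.vstack([np.hstack([f(t,165,155,80,60+15),f(t,285,175,88,66)]),np.hstack([f(s,250,180,136,102),f(s,115,180,100,75)])])
cv2.imwrite("pics/crop.png",im[:,:,::-1])
print(np.round(onplane(C["top"],200,185,.2),3),np.round(onplane(C["top"],330,209,.093),3))
```

```text
[0.523 0.194 0.2  ] [ 0.473 -0.15   0.093]
```

View pics/crop.png

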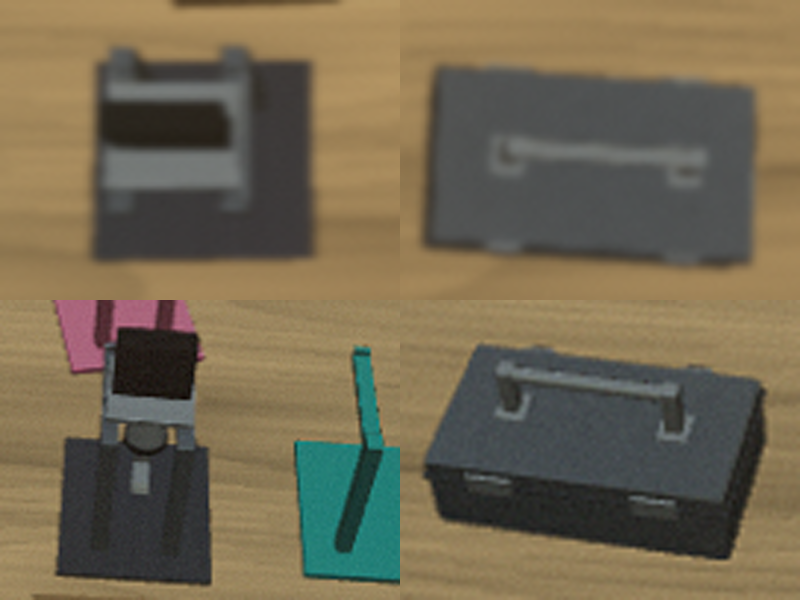

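The crops show the flange top at about (185.5–213.3, 176–202) in the top view, with the grip above it and almost no yaw. The bar runs from (309,207.6) to (351,209.5) in the top view and from (140,197.5) to (185,202.5) in the scene view.

Run:
```python
from h import *
import pickle
C=pickle.load(open("c0.pkl","rb"))
T=C["top"];S=C["scene"]
for n,(u,v) in dict(tl=(185.6,175.8),tr=(213.4,175.8),bl=(185.4,202),br=(213.2,202)).items(): print(n,np.round(onplane(T,u,v,.146),4))
for p in[(309.2,207.6),(351,209.5)]: print("bar top",np.round(onplane(T,*p,.093),4))
for p in[(140,197.5),(185,202.5)]: print("bar scene",np.round(onplane(S,*p,.093),4))
# toolbox blob in top view
def blob(c,x0,y0,x1,y1):
    hsv=cv2.cvtColor(c["color"],cv2.COLOR_RGB2HSV);m=((hsv[...,1]<75)).astype(np.uint8)
    k=np.zeros_like(m);k[y0:y1,x0:x1]=m[y0:y1,x0:x1]
    cs=cv2.findContours(k,0,1)[0];return max(cs,key=cv2.contourArea)
b=blob(T,285,180,370,240);print(cv2.boxPoints(cv2.minAreaRect(b)))
q=cv2.approxPolyDP(b,4,True)[:,0];print(q.tolist())
for p in q: print("lid",np.round(onplane(T,*map(float,p),.062),4))
# grip in scene and top: dark
for c,r in((T,(175,165,230,215)),(S,(270,180,340,225))):
    g=c["color"].max(2)<45;x0,y0,x1,y1=r
    k=np.zeros(g.shape,np.uint8);k[y0:y1,x0:x1]=g[y0:y1,x0:x1]
    cs=max(cv2.findContours(k,0,1)[0],key=cv2.contourArea);print(cv2.boundingRect(cs),cv2.approxPolyDP(cs,2,True)[:,0].tolist())
```

```text
tl [0.5594 0.2386 0.146 ]
tr [0.5583 0.1651 0.146 ]
bl [0.4891 0.2382 0.146 ]
br [0.4881 0.1655 0.146 ]
bar top [ 0.478  -0.0926  0.093 ]
bar top [ 0.471  -0.2075  0.093 ]
bar scene [ 0.4693 -0.2063  0.093 ]
bar scene [ 0.4766 -0.0869  0.093 ]
[[289.76697 229.007  ]
 [292.63293 187.92787]
 [364.58502 192.9478 ]
 [361.71906 234.02693]]
[[293, 191], [291, 228], [362, 230], [361, 194]]
lid [ 0.5308 -0.0531  0.062 ]
lid [ 0.4261 -0.0441  0.062 ]
lid [ 0.4173 -0.2428  0.062 ]
lid [ 0.5196 -0.2461  0.062 ]
(186, 182, 24, 9) [[186, 182], [188, 190], [209, 190], [207, 182]]
(288, 190, 29, 24) [[290, 190], [288, 211], [314, 213], [316, 192]]
```

Emit:
{"op": "play_rows", "data": {"rot": [[0, 0, 0.123], [0, 0, 0.123], [0, 0, 0.123], [0, 0, 0.123], [0, 0, 0.123], [0, 0, 0.123], [0, 0, 0.123], [0, 0, 0.123], [0, 0, 0.123], [0, 0, 0.123]], "delta_pos": [[0, 0, -7], [0, 0, -7], [0, 0, -7], [0, 0, -7], [0, 0, -7], [0, 0, -7], [0, 0, -7], [0, 0, -7], [0, 0, -7], [0, 0, -7]], "fingers": [0, 0, 0, 0, 0, 0, 0, 0, 0, 0]}}

```text
t: 0.98
tool_pos: [0.1988, 0.5659, 0.4746]
eef_rot: [[0.003, 1.0, -0.0], [1.0, -0.003, -0.001], [-0.001, -0.0, -1.0]]
contact_force: [0.1, 0.2, -0.7]
opening: 0.999
grip_force: 0.0
```

Emit:
{"op": "play_rows", "data": {"rot": [[0, 0, 0], [0, 0, 0], [0, 0, 0], [0, 0, 0], [0, 0, 0], [0, 0, 0], [0, 0, 0], [0, 0, 0], [0, 0, 0], [0, 0, 0]], "delta_pos": [[-28, 25, 0], [-28, 25, 0], [-28, 25, 0], [-28, 25, 0], [-28, 25, 0], [-28, 25, 0], [-28, 25, 0], [-28, 25, 0], [-28, 25, 0], [-28, 25, 0]], "fingers": [0, 0, 0, 0, 0, 0, 0, 0, 0, 0]}}

```text
t: 1.82
tool_pos: [0.4505, 0.2852, 0.4745]
eef_rot: [[-0.003, 1.0, -0.0], [1.0, 0.003, -0.0], [-0.0, -0.0, -1.0]]
contact_force: [0.5, 0.8, 0.3]
opening: 1.002
grip_force: 0.0
```

Emit:
{"op": "play_rows", "data": {"rot": [[0, 0, 0], [0, 0, 0], [0, 0, 0], [0, 0, 0], [0, 0, 0], [0, 0, 0]], "delta_pos": [[-21, 19, 0], [-21, 19, 0], [-21, 19, 0], [-21, 18, 0], [0, 0, 0], [0, 0, 0]], "fingers": [0, 0, 0, 0, 0, 0]}}

```text
t: 2.32
tool_pos: [0.5256, 0.2021, 0.4742]
eef_rot: [[-0.0, 1.0, -0.001], [1.0, 0.0, -0.0], [-0.0, -0.001, -1.0]]
contact_force: [0.4, 0.7, -0.4]
opening: 0.999
grip_force: 0.0
```

Run:
```python
from h import *
import pickle
s=sense();print(s["tool_pos"],s["contact_force"])
c=read_camera("wrist");pickle.dump(c,open("w1.pkl","wb"));save(c,"w1")
print(np.round(proj(c,[[.5237,.2019,.204],[.5237,.2019,.146]]),1))
```

```text
[0.52555876 0.20207096 0.47415011] [ 0.35280653  0.67164782 -0.38004397]
[[252.7 196.5]
 [253.2 178.5]]
```

View pics/w1.png

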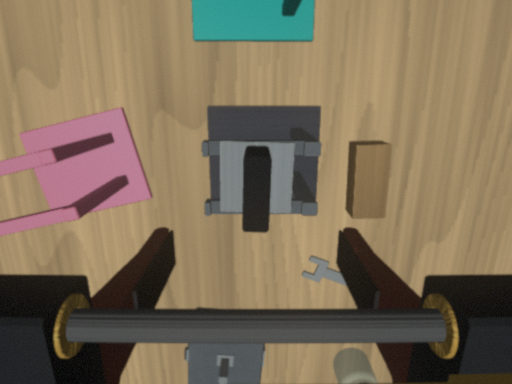

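The close view shows the flange at x px 220–294 and y px 141–214, with the black grip at x px 243–271. Both are aligned with the tool.

Run:
```python
from h import *
import pickle
c=pickle.load(open("w1.pkl","rb"))
g=c["color"].astype(int)
d=(g.max(2)<40);k=np.zeros(d.shape,np.uint8);k[140:240,225:290]=d[140:240,225:290]
cs=max(cv2.findContours(k,0,1)[0],key=cv2.contourArea);print(cv2.boundingRect(cs),cv2.approxPolyDP(cs,3,True)[:,0].tolist())
for r in(165,185,200): print(r,np.where(k[r])[0][[0,-1]], "flange row", g[r,212:302:2].mean(1).astype(int).tolist())
x,y,w,h=cv2.boundingRect(cs)
for p in((x,y+h),(x+w,y+h)): print("top",np.round(onplane(c,*p,.204),4))
for p in((220,141),(294,141),(220,214),(294,214)): print("fl",np.round(onplane(c,*p,.146),4))
```

```text
(244, 147, 27, 69) [[248, 147], [245, 204], [249, 203], [247, 208], [253, 211], [255, 208], [257, 215], [257, 206], [260, 215], [265, 204], [264, 214], [267, 213], [270, 161], [265, 147]]
165 [245 269] flange row [69, 68, 67, 66, 122, 130, 128, 128, 131, 128, 127, 130, 131, 125, 128, 120, 46, 34, 36, 35, 37, 33, 35, 34, 34, 34, 33, 33, 35, 45, 123, 132, 133, 134, 135, 131, 130, 132, 134, 130, 121, 74, 66, 67, 66]
185 [245 268] flange row [66, 68, 67, 67, 112, 132, 129, 129, 131, 130, 128, 131, 130, 127, 128, 120, 44, 38, 39, 32, 40, 37, 37, 38, 34, 34, 33, 40, 31, 75, 130, 135, 133, 130, 131, 130, 130, 129, 130, 128, 83, 51, 53, 50, 46]
200 [245 267] flange row [58, 61, 61, 59, 108, 131, 127, 129, 130, 127, 129, 128, 128, 130, 130, 105, 38, 37, 40, 37, 35, 37, 36, 36, 34, 37, 37, 36, 38, 118, 132, 136, 132, 129, 129, 130, 128, 132, 128, 121, 65, 64, 60, 58, 61]
top [0.5167 0.1855 0.204 ]
top [0.5384 0.1855 0.204 ]
fl [0.4929 0.2378 0.146 ]
fl [0.5616 0.2379 0.146 ]
fl [0.4907 0.1656 0.146 ]
fl [0.5641 0.1657 0.146 ]
```

Run:
```python
from h import *
import pickle
c=pickle.load(open("w1.pkl","rb"))
g=cv2.GaussianBlur(c["color"],(3,3),0).astype(float).mean(2)
def edge(rows,a,b):
    P=[]
    for r in rows:
        d=np.abs(np.diff(g[r,a:b]));d[d<.4*d.max()]=0
        P.append(onplane(c,a+.5+(d*np.arange(len(d))).sum()/d.sum(),r,Z)[:2])
    P=np.array(P);f=np.polyfit(P[:,1],P[:,0],1);return f, P[:,0].mean()
for Z,n,rows,a,b in((.146,"flL",range(160,198),214,227),(.146,"flR",range(160,198),284,299),(.204,"gripL",range(165,212),238,250),(.204,"gripR",range(165,212),262,276)):
    f,m=edge(rows,a,b);print(n,"slope",round(f[0],4),"x at y=.2018",round(np.polyval(f,.2018),4))
```

```text
flL slope 0.024 x at y=.2018 0.4913
flR slope 0.0191 x at y=.2018 0.5612
gripL slope 0.0235 x at y=.2018 0.5156
gripR slope 0.0243 x at y=.2018 0.5371
```

Emit:
{"op": "play_rows", "data": {"rot": [[0, 0, 0.023], [0, 0, 0], [0, 0, 0], [0, 0, 0], [0, 0, 0], [0, 0, 0], [0, 0, 0], [0, 0, 0], [0, 0, 0], [0, 0, 0]], "delta_pos": [[-0.3, 0.7, 0], [0, 0, 18], [0, 0, 18], [0, 0, 18], [0, 0, 18], [0, 0, 18], [0, 0, 18], [0, 0, 14], [0, 0, 9], [0, 0, 0]], "fingers": [0, 0, 0, 0, 0, 0, 0, 0, 0, 0]}}

```text
t: 3.2
tool_pos: [0.5242, 0.2034, 0.3419]
eef_rot: [[0.019, 1.0, -0.004], [1.0, -0.019, -0.001], [-0.001, -0.004, -1.0]]
contact_force: [-0.3, -0.8, 0.1]
opening: 0.997
grip_force: 0.0
```

Emit:
{"op": "play_rows", "data": {"rot": [[0, 0, 0], [0, 0, 0], [0, 0, 0], [0, 0, 0], [0, 0, 0], [0, 0, 0], [0, 0, 0], [0, 0, 0], [0, 0, 0], [0, 0, 0]], "delta_pos": [[0, 0, 0], [0, 0, 0], [0, 0, 0], [0, 0, 0], [0, 0, 0], [0, 0, 0], [0, 0, 0], [0, 0, 0], [0, 0, 0], [0, 0, 0]], "fingers": [0.5, 0.7, 0.8, 1, 1, 1, 1, 1, 1, 1]}}

```text
t: 4.03
tool_pos: [0.5256, 0.2027, 0.3436]
eef_rot: [[0.02, 1.0, -0.0], [1.0, -0.02, -0.0], [-0.0, -0.0, -1.0]]
contact_force: [0.0, -0.5, -0.4]
opening: 0.276
grip_force: 0.0
```

Emit:
{"op": "play_rows", "data": {"rot": [[0, 0, 0], [0, 0, 0], [0, 0, 0], [0, 0, 0], [0, 0, 0]], "delta_pos": [[0, 0, 0], [0, 0, 0], [0, 0, 0], [0, 0, 0], [0, 0, 0]], "fingers": [1, 1, 1, 1, 1]}}

```text
t: 4.45
tool_pos: [0.5256, 0.2027, 0.3436]
eef_rot: [[0.02, 1.0, -0.0], [1.0, -0.02, -0.0], [-0.0, -0.0, -1.0]]
contact_force: [-0.7, -0.5, 0.8]
opening: 0.247
grip_force: 30.0
```

Run:
```python
from h import *
s=sense();print({k:np.round(s[k],4) for k in("t","tool_pos","contact_force","moment","opening","grip_force")})
```

```text
{'t': np.float64(4.45), 'tool_pos': array([0.5256, 0.2027, 0.3436]), 'contact_force': array([-0.6567, -0.4669,  0.8376]), 'moment': array([-0.0581, -0.02  , -0.0579]), 'opening': np.float64(0.2474), 'grip_force': np.float64(29.9794)}
```

Emit:
{"op": "play_rows", "data": {"rot": [[0, 0, 0], [0, 0, 0], [0, 0, 0], [0, 0, 0], [0, 0, 0], [0, 0, 0], [0, 0, 0], [0, 0, 0], [0, 0, 0], [0, 0, 0]], "delta_pos": [[0, 0, -5], [0, 0, -12], [0, 0, -18], [0, 0, -20], [0, 0, -20], [0, 0, -20], [0, 0, -20], [0, 0, -18], [0, 0, -12], [0, 0, -5]], "fingers": [1, 1, 1, 1, 1, 1, 1, 1, 1, 1]}}

```text
t: 5.28
tool_pos: [0.5258, 0.2029, 0.4959]
eef_rot: [[0.02, 1.0, 0.003], [1.0, -0.02, 0.001], [0.001, 0.003, -1.0]]
contact_force: [0.6, 0.6, -1.8]
opening: 0.25
grip_force: 30.0
```

Run:
```python
from h import *
import pickle
s=sense();print({k:np.round(s[k],4) for k in("t","tool_pos","contact_force","moment","opening","grip_force")})
c=read_camera("wrist");pickle.dump(c,open("w2.pkl","wb"))
S=read_camera("scene");pickle.dump(S,open("s2.pkl","wb"))
f=lambda a:cv2.resize(a,(400,300))
x=cv2.resize(S["color"][90:240,230:430],(400,300),interpolation=cv2.INTER_CUBIC)
cv2.imwrite("pics/a2.png",np.hstack([f(c["color"]),x])[:,:,::-1])
```

```text
{'t': np.float64(5.2833), 'tool_pos': array([0.5258, 0.2029, 0.4959]), 'contact_force': array([ 0.6107,  0.5967, -1.7812]), 'moment': array([-0.0834,  0.0294, -0.0063]), 'opening': np.float64(0.2496), 'grip_force': np.float64(29.9794)}
```

View pics/a2.png

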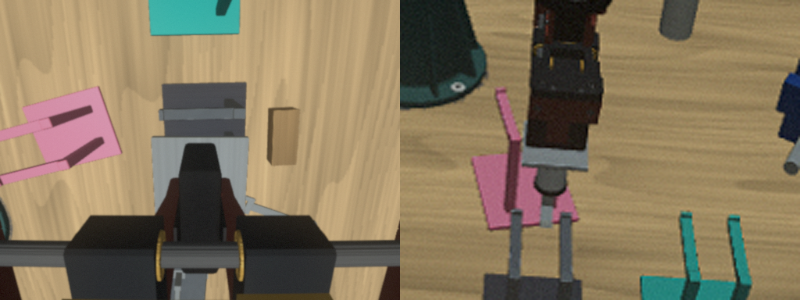

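The scale is out of the stand and held straight in the grip, with the hook hanging free below the flange. Next I'll carry it to the -x side of the handle.

Emit:
{"op": "play_rows", "data": {"rot": [[0, 0, 0], [0, 0, 0], [0, 0, 0], [0, 0, 0], [0, 0, 0], [0, 0, 0], [0, 0, 0], [0, 0, 0], [0, 0, 0], [0, 0, 0]], "delta_pos": [[-10, -2.7, 0], [-20, -5.4, 0], [-30, -8.1, 0], [-35, -9.5, 0], [-35, -9.5, 0], [-35, -9.5, 0], [-35, -9.5, 0], [-35, -9.5, 0], [-30, -8.1, 0], [-25, -6.8, 0]], "fingers": [1, 1, 1, 1, 1, 1, 1, 1, 1, 1]}}

```text
t: 6.22
tool_pos: [0.4394, -0.0877, 0.4924]
eef_rot: [[0.021, 1.0, -0.003], [1.0, -0.021, -0.0], [-0.0, -0.003, -1.0]]
contact_force: [-0.1, -0.4, -2.7]
opening: 0.248
grip_force: 30.0
```

Emit:
{"op": "play_rows", "data": {"rot": [[0, 0, 0], [0, 0, 0], [0, 0, 0], [0, 0, 0], [0, 0, 0.02], [0, 0, 0.02], [0, 0, 0], [0, 0, 0]], "delta_pos": [[-25, -6.8, 0], [-18, -4.9, 0], [-12, -3.3, 0], [-5, -1.4, 0], [0, 0, 0], [0, 0, 0], [0, 0, 0], [0, 0, 0]], "fingers": [1, 1, 1, 1, 1, 1, 1, 1]}}

```text
t: 6.88
tool_pos: [0.4237, -0.1445, 0.4935]
eef_rot: [[0.059, 0.998, -0.0], [0.998, -0.059, 0.0], [0.0, -0.0, -1.0]]
contact_force: [-1.0, -0.2, -2.5]
opening: 0.25
grip_force: 30.0
```

Run:
```python
from h import *
import pickle
s=sense();print({k:np.round(s[k],4) for k in("t","tool_pos","eef_rot","contact_force","opening")})
C={n:read_camera(n) for n in("wrist","top","scene")};pickle.dump(C,open("c3.pkl","wb"))
f=lambda a:cv2.resize(a,(400,300),interpolation=cv2.INTER_CUBIC)
cv2.imwrite("pics/a3.png",np.hstack([f(C["wrist"]["color"]),f(C["scene"]["color"][120:270,60:260])])[:,:,::-1])
```

```text
{'t': np.float64(6.8833), 'tool_pos': array([ 0.4237, -0.1445,  0.4935]), 'eef_rot': array([[ 5.900e-02,  9.983e-01, -4.000e-04],
       [ 9.983e-01, -5.900e-02,  4.000e-04],
       [ 4.000e-04, -4.000e-04, -1.000e+00]]), 'contact_force': array([-0.9506, -0.1749, -2.5223]), 'opening': np.float64(0.2496)}
```

View pics/a3.png

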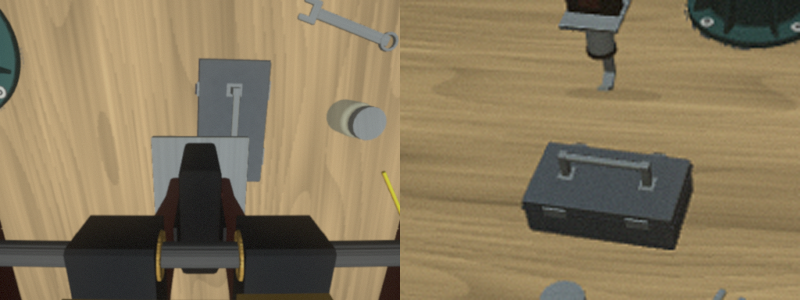

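The hook hangs straight in front of the handle. In the wrist view the bar runs at about (302,115–170), and in the scene view the hook's bottom is at about (161,165).

Run:
```python
from h import *
import pickle
C=pickle.load(open("c3.pkl","rb"))
w=C["wrist"]
g=cv2.GaussianBlur(w["color"],(3,3),0).astype(float).mean(2)
for r in(130,140,150,160,168):
    row=g[r,285:322];m=row>row.min()+.5*(row.max()-row.min());x=285+np.where(m)[0];print(r,x[[0,-1]],np.round(onplane(w,x.mean(),r,.093)[:2],4))
print("post far",np.round(onplane(w,301,115,.093),4))
print("hook exp",np.round(proj(C["scene"],[[.4237,-.1454,.172],[.4417,-.1464,.191],[.4237,-.1454,.178]]),1))
s=C["scene"]["color"][150:175,150:175];b=np.round(s.mean(2)).astype(int);print(b[:, ::1])
```

```text
130 [299 306] [ 0.48  -0.109]
140 [299 305] [ 0.4792 -0.1204]
150 [298 304] [ 0.4778 -0.1318]
160 [297 304] [ 0.477  -0.1436]
168 [297 303] [ 0.4762 -0.1531]
post far [ 0.4786 -0.0923  0.093 ]
hook exp [[163.  164. ]
 [160.2 163. ]
 [162.8 162.2]]
[[128 125 125 126 130 135 135 126 107 110 109  80  59  64  61  63  50 115
  133 130 128 126 128 129 130]
 [123 119 121 126 122 119 123 123 129 125 127  96  57  60  64  62  52 106
  122 128 124 126 126 124 127]
 [127 124 125 120 129 120 122 125 121 124 129  99  59  61  60  60  50  86
  121 127 121 127 122 126 126]
 [132 127 128 124 124 127 131 125 130 132 132 111  65  58  59  60  57  76
  122 135 128 136 130 130 136]
 [129 129 130 127 129 130 126 129 129 128 132 114  69  56  57  61  60  69
  123 133 132 131 129 132 128]
 [130 129 128 127 127 127 123 127 129 128 131 118  90  71  66  64  64  57
  120 129 124 126 127 124 127]
 [130 131 133 133 131 133 133 128 129 125 128 129 118 104  99  99 100  69
  119 126 126 124 126 125 127]
 [130 131 130 128 129 129 124 129 129 131 128 125 115 117 124 124 125  88
  117 131 123 129 128 123 127]
 [129 130 12
[... 1073 characters left out ...]
16 116 117 115 118 117 117 117 115 119
  118 114 117 113 116 116 118]
 [133 130 130 125 131 129 125 128 125 123 121 124 123 120 117 121 120 119
  122 117 118 120 117 115 115]
 [142 135 137 139 131 136 133 134 135 135 132 133 136 137 136 132 135 132
  131 130 131 128 127 128 128]
 [131 135 132 135 137 137 136 135 132 136 136 140 141 139 138 142 137 137
  142 139 141 140 139 140 141]
 [133 132 131 138 130 137 132 131 132 136 134 133 135 137 139 132 140 134
  138 138 138 136 136 140 135]
 [130 132 132 131 132 134 129 136 133 137 134 130 135 131 131 134 133 131
  129 138 135 134 131 133 132]
 [129 129 128 127 131 132 130 129 133 133 131 129 128 128 130 131 131 131
  130 134 133 132 134 132 136]]
```

Emit:
{"op": "play_rows", "data": {"rot": [[0, 0, 0], [0, 0, 0], [0, 0, 0], [0, 0, 0], [0, 0, 0], [0, 0, 0], [0, 0, 0], [0, 0, 0], [0, 0, 0], [0, 0, 0]], "delta_pos": [[0, 0, 10], [0, 0, 16], [0, 0, 18], [0, 0, 18], [0, 0, 18], [0, 0, 13], [0, 0, 8], [0, 0, 4], [0, 0, 0], [0, 0, 0]], "fingers": [1, 1, 1, 1, 1, 1, 1, 1, 1, 1]}}

```text
t: 7.87
tool_pos: [0.4239, -0.1454, 0.389]
eef_rot: [[0.06, 0.998, 0.0], [0.998, -0.06, -0.0], [-0.0, 0.0, -1.0]]
contact_force: [0.3, -0.7, -2.9]
opening: 0.251
grip_force: 30.0
```

Emit:
{"op": "play_rows", "data": {"rot": [[0, 0, 0], [0, 0, 0], [0, 0, 0]], "delta_pos": [[0, 0, 0], [0, 0, 0], [0, 0, 0]], "fingers": [1, 1, 1]}}

```text
t: 8.12
tool_pos: [0.4239, -0.1454, 0.3894]
eef_rot: [[0.06, 0.998, 0.001], [0.998, -0.06, -0.001], [-0.001, 0.001, -1.0]]
contact_force: [-0.4, 0.0, -1.7]
opening: 0.249
grip_force: 30.0
```

Run:
```python
from h import *
import pickle
s=sense();print({k:np.round(s[k],4) for k in("t","tool_pos","eef_rot","contact_force","opening")})
C={n:read_camera(n) for n in("top","scene")};pickle.dump(C,open("c4.pkl","wb"))
S=C["scene"]
cv2.imwrite("pics/a4.png",cv2.resize(S["color"][150:255,110:250],(800,600),interpolation=cv2.INTER_CUBIC)[:,:,::-1])
p=s["tool_pos"];o=p-[0,.0009,.2036]
print(np.round(proj(S,[o-[0,0,.118],o-[-.018,0,.099]]),1))
```

```text
{'t': np.float64(8.1167), 'tool_pos': array([ 0.4239, -0.1454,  0.3894]), 'eef_rot': array([[ 5.990e-02,  9.982e-01,  1.300e-03],
       [ 9.982e-01, -5.990e-02, -8.000e-04],
       [-7.000e-04,  1.300e-03, -1.000e+00]]), 'contact_force': array([-0.3973,  0.0457, -1.6506]), 'opening': np.float64(0.2487)}
[[167.4 193.5]
 [165.2 193.2]]
```

View pics/a4.png

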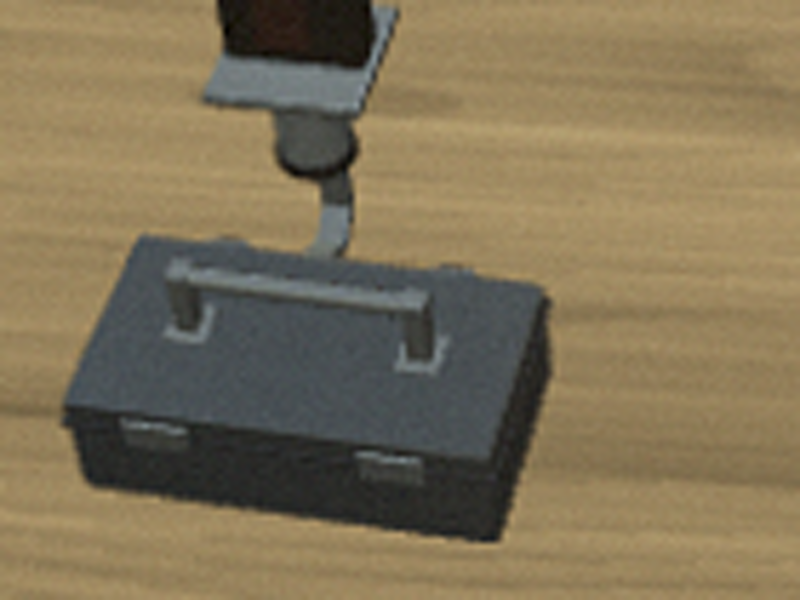

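The hook hangs slack at the lid edge, around (167,194) in the scene view, in front of the bar and below it. I'll lower it 2.4 mm and slide it in.

Emit:
{"op": "play_rows", "data": {"rot": [[0, 0, 0], [0, 0, 0], [0, 0, 0], [0, 0, 0], [0, 0, 0], [0, 0, 0], [0, 0, 0], [0, 0, 0], [0, 0, 0], [0, 0, 0]], "delta_pos": [[0, 0, 1.2], [0, 0, 1.2], [0, 0, 0], [0, 2, 0], [0, 3, 0], [0, 4, 0], [0, 4, 0], [0, 4, 0], [0, 4, 0], [0, 3, 0]], "fingers": [1, 1, 1, 1, 1, 1, 1, 1, 1, 1]}}

```text
t: 9.05
tool_pos: [0.4483, -0.1468, 0.3863]
eef_rot: [[0.06, 0.998, 0.0], [0.998, -0.06, -0.0], [-0.0, 0.0, -1.0]]
contact_force: [0.2, -0.0, -2.8]
opening: 0.247
grip_force: 30.0
```

Emit:
{"op": "play_rows", "data": {"rot": [[0, 0, 0], [0, 0, 0], [0, 0, 0], [0, 0, 0], [0, 0, 0]], "delta_pos": [[0, 3, 0], [0, 3, 0], [0, 2, 0], [0, 0, 0], [0, 0, 0]], "fingers": [1, 1, 1, 1, 1]}}

```text
t: 9.47
tool_pos: [0.4556, -0.1472, 0.3862]
eef_rot: [[0.06, 0.998, -0.0], [0.998, -0.06, -0.0], [-0.0, -0.0, -1.0]]
contact_force: [0.5, 0.3, -1.7]
opening: 0.25
grip_force: 30.0
```

Emit:
{"op": "play_rows", "data": {"rot": [[0, 0, 0], [0, 0, 0], [0, 0, 0], [0, 0, 0], [0, 0, 0], [0, 0, 0], [0, 0, 0], [0, 0, 0], [0, 0, 0]], "delta_pos": [[0, 2, 0], [0, 3, 0], [0, 4, 0], [0, 4, 0], [0, 3, 0], [0, 3, 0], [0, 1, 0], [0, 0, 0], [0, 0, 0]], "fingers": [1, 1, 1, 1, 1, 1, 1, 1, 1]}}

```text
t: 10.22
tool_pos: [0.4756, -0.1483, 0.3862]
eef_rot: [[0.06, 0.998, -0.0], [0.998, -0.06, -0.0], [-0.0, -0.0, -1.0]]
contact_force: [-0.1, -0.6, -2.4]
opening: 0.246
grip_force: 30.0
```

Run:
```python
from h import *
import pickle
s=sense();print({k:np.round(s[k],4) for k in("t","tool_pos","eef_rot","contact_force","opening")})
C={n:read_camera(n) for n in("top","scene")};pickle.dump(C,open("c5.pkl","wb"))
S=C["scene"]
cv2.imwrite("pics/a5.png",cv2.resize(S["color"][150:255,110:250],(800,600),interpolation=cv2.INTER_CUBIC)[:,:,::-1])
```

```text
{'t': np.float64(10.2167), 'tool_pos': array([ 0.4756, -0.1483,  0.3862]), 'eef_rot': array([[ 5.980e-02,  9.982e-01, -3.000e-04],
       [ 9.982e-01, -5.980e-02, -0.000e+00],
       [-0.000e+00, -3.000e-04, -1.000e+00]]), 'contact_force': array([-0.0561, -0.6459, -2.3706]), 'opening': np.float64(0.2462)}
```

View pics/a5.png

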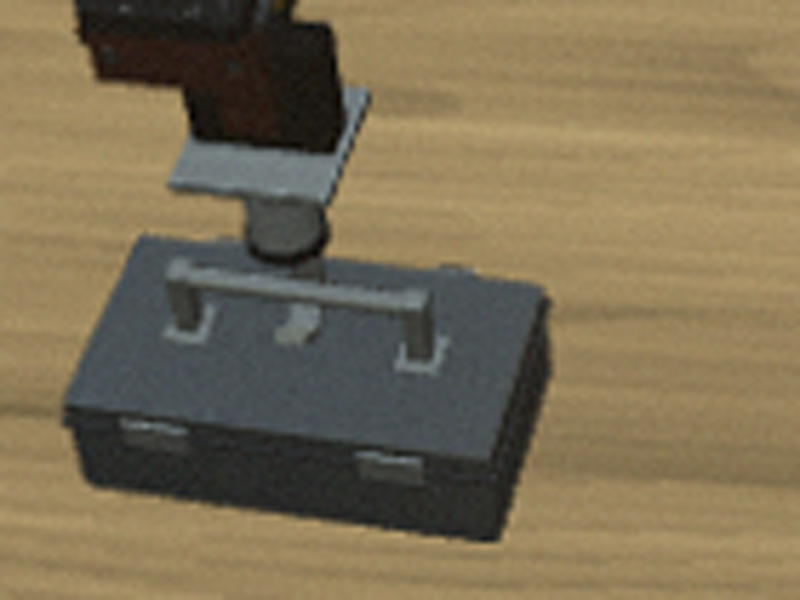

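The hook tip shows in front of the bar at about (161,207) in the scene view, near mid-bar. So it is under the handle and I can start lifting.

```bash
cat > m.py <<'E'
from h import *
import pickle,sys
C5=pickle.load(open("c5.pkl","rb"))
F=[];I={"scene":[],"top":[]}
for i in range(3):
    for n in("scene","top"): I[n].append(read_camera(n)["color"]);F.append(sense()["contact_force"])
s=sense();print(round(float(s["t"]),2),np.round(s["tool_pos"],4),"F",np.round(np.mean(F,0),2),"z",np.round(np.array(F)[:,2],1),"open",round(float(s["opening"]),3))
# box features: front clasps and lower corners (scene)
c=C5["scene"];a=cv2.cvtColor(c["color"],cv2.COLOR_RGB2GRAY);b=cv2.cvtColor(np.mean(I["scene"],0).astype(np.uint8),cv2.COLOR_RGB2GRAY)
m=np.zeros_like(a);m[219:248,118:208]=1
p=cv2.goodFeaturesToTrack(a,20,.05,5,mask=m)
q,st,e=cv2.calcOpticalFlowPyrLK(a,b,p,None,winSize=(13,13),maxLevel=1)
d=(q-p)[st[:,0]==1][:,0]
P0=[.53,-.15,.03];k=proj(c,[P0,[.53,-.15,.04],[.54,-.15,.03],[.53,-.14,.03]]);k=k-k[0]
print("flow median",np.round(np.median(d,0),2),"per 10mm z",k[1].round(2),"x",k[2].round(2),"y",k[3].round(2),"spread",d.std(0).round(2),len(d))
cv2.imwrite("pics/m_last.png",cv2.resize(I["scene"][-1][130:250,90:250],(800,600),interpolation=cv2.INTER_CUBIC)[:,:,::-1])
E
python3 m.py
```

```text
10.62 [ 0.4755 -0.1484  0.3863] F [-0.33  0.32 -2.25] z [-1.6 -2.2 -3.1 -1.5 -2.2 -2.9] open 0.251
flow median [-0.02  0.  ] per 10mm z [-0.51 -2.54] x [-0.81  2.97] y [3.8  0.27] spread [0.02 0.02] 11
```

Emit:
{"op": "play_rows", "data": {"rot": [[0, 0, 0], [0, 0, 0], [0, 0, 0], [0, 0, 0], [0, 0, 0], [0, 0, 0], [0, 0, 0], [0, 0, 0], [0, 0, 0], [0, 0, 0]], "delta_pos": [[0, 0, -3], [0, 0, -5], [0, 0, -5], [0, 0, -5], [0, 0, -5], [0, 0, -5], [0, 0, -5], [0, 0, -5], [0, 0, -4], [0, 0, 0]], "fingers": [1, 1, 1, 1, 1, 1, 1, 1, 1, 1]}}

```text
t: 11.45
tool_pos: [0.4755, -0.1484, 0.4289]
eef_rot: [[0.06, 0.998, 0.0], [0.998, -0.06, -0.0], [-0.0, 0.0, -1.0]]
contact_force: [-0.7, -0.9, -5.7]
opening: 0.247
grip_force: 30.0
```

```bash
python3 m.py
```

```text
11.75 [ 0.4756 -0.1484  0.428 ] F [ 0.32 -0.42 -5.06] z [-5.5 -5.1 -5.5 -4.7 -4.4 -5.3] open 0.248
flow median [-0.04 -0.02] per 10mm z [-0.51 -2.54] x [-0.81  2.97] y [3.8  0.27] spread [0.04 0.05] 11
```

Emit:
{"op": "play_rows", "data": {"rot": [[0, 0, 0], [0, 0, 0], [0, 0, 0], [0, 0, 0], [0, 0, 0], [0, 0, 0], [0, 0, 0]], "delta_pos": [[0, 0, -2], [0, 0, -2], [0, 0, -2], [0, 0, -2], [0, 0, -2], [0, 0, -2], [0, 0, 0]], "fingers": [1, 1, 1, 1, 1, 1, 1]}}

```text
t: 12.33
tool_pos: [0.4755, -0.1484, 0.4406]
eef_rot: [[0.06, 0.998, -0.0], [0.998, -0.06, -0.0], [-0.0, -0.0, -1.0]]
contact_force: [-0.4, 0.3, -7.0]
opening: 0.247
grip_force: 30.0
```

```bash
python3 m.py
```

```text
12.63 [ 0.4755 -0.1484  0.4402] F [-0.16 -0.18 -6.6 ] z [-7.  -6.1 -6.3 -6.3 -6.4 -7.5] open 0.251
flow median [-0.04 -0.02] per 10mm z [-0.51 -2.54] x [-0.81  2.97] y [3.8  0.27] spread [0.04 0.04] 11
```

Emit:
{"op": "play_rows", "data": {"rot": [[0, 0, 0], [0, 0, 0], [0, 0, 0], [0, 0, 0], [0, 0, 0], [0, 0, 0], [0, 0, 0]], "delta_pos": [[0, 0, -2], [0, 0, -2], [0, 0, -2], [0, 0, -2], [0, 0, -2], [0, 0, -2], [0, 0, 0]], "fingers": [1, 1, 1, 1, 1, 1, 1]}}

```text
t: 13.22
tool_pos: [0.4755, -0.1483, 0.4526]
eef_rot: [[0.06, 0.998, -0.0], [0.998, -0.06, -0.0], [-0.0, -0.0, -1.0]]
contact_force: [0.1, -0.4, -7.3]
opening: 0.252
grip_force: 30.0
```

```bash
python3 m.py
```

```text
13.52 [ 0.4756 -0.1484  0.4522] F [ 0.38 -0.12 -8.23] z [-8.3 -7.9 -7.8 -8.1 -8.8 -8.5] open 0.248
flow median [-0.03 -0.01] per 10mm z [-0.51 -2.54] x [-0.81  2.97] y [3.8  0.27] spread [0.05 0.06] 11
```

Emit:
{"op": "play_rows", "data": {"rot": [[0, 0, 0], [0, 0, 0], [0, 0, 0], [0, 0, 0], [0, 0, 0], [0, 0, 0], [0, 0, 0]], "delta_pos": [[0, 0, -2], [0, 0, -2], [0, 0, -2], [0, 0, -2], [0, 0, -2], [0, 0, -2], [0, 0, 0]], "fingers": [1, 1, 1, 1, 1, 1, 1]}}

```text
t: 14.1
tool_pos: [0.4755, -0.1483, 0.4646]
eef_rot: [[0.06, 0.998, -0.0], [0.998, -0.06, -0.0], [-0.0, -0.0, -1.0]]
contact_force: [-0.9, 0.1, -9.3]
opening: 0.247
grip_force: 30.0
```

```bash
python3 m.py
```

```text
14.4 [ 0.4755 -0.1484  0.4641] F [-0.03 -0.06 -9.38] z [-9.4 -9.  -9.9 -9.6 -9.2 -9.2] open 0.249
flow median [0.05 0.02] per 10mm z [-0.51 -2.54] x [-0.81  2.97] y [3.8  0.27] spread [0.18 0.05] 11
```

Emit:
{"op": "play_rows", "data": {"rot": [[0, 0, 0], [0, 0, 0], [0, 0, 0], [0, 0, 0], [0, 0, 0], [0, 0, 0], [0, 0, 0]], "delta_pos": [[0, 0, -2], [0, 0, -2], [0, 0, -2], [0, 0, -2], [0, 0, -1], [0, 0, -1], [0, 0, 0]], "fingers": [1, 1, 1, 1, 1, 1, 1]}}

```text
t: 14.98
tool_pos: [0.4756, -0.1484, 0.4745]
eef_rot: [[0.06, 0.998, 0.0], [0.998, -0.06, -0.0], [-0.0, 0.0, -1.0]]
contact_force: [-0.3, -0.2, -9.8]
opening: 0.25
grip_force: 30.0
```

```bash
python3 m.py
```

```text
15.28 [ 0.4755 -0.1484  0.4742] F [ -0.23  -0.3  -10.18] z [-10.2  -9.8  -9.8 -10.2 -10.7 -10.4] open 0.25
flow median [-0.08 -0.6 ] per 10mm z [-0.51 -2.54] x [-0.81  2.97] y [3.8  0.27] spread [1.74 0.34] 11
```

Emit:
{"op": "play_rows", "data": {"rot": [[0, 0, 0], [0, 0, 0], [0, 0, 0], [0, 0, 0], [0, 0, 0], [0, 0, 0]], "delta_pos": [[0, 0, -1], [0, 0, -2], [0, 0, -2], [0, 0, -1], [0, 0, -1], [0, 0, 0]], "fingers": [1, 1, 1, 1, 1, 1]}}

```text
t: 15.78
tool_pos: [0.4756, -0.1484, 0.4816]
eef_rot: [[0.06, 0.998, 0.0], [0.998, -0.06, -0.0], [-0.0, 0.0, -1.0]]
contact_force: [-0.5, -0.2, -10.6]
opening: 0.248
grip_force: 30.0
```

```bash
echo 'print(np.round(np.hstack([p[:,0],q[:,0]-p[:,0]]),1).tolist())'>>m.py; python3 m.py
```

```text
16.08 [ 0.4755 -0.1483  0.4812] F [  0.05  -0.11 -10.04] z [ -9.6  -9.3 -10.5  -9.6 -10.8 -10.5] open 0.257
flow median [-0.47 -2.45] per 10mm z [-0.51 -2.54] x [-0.81  2.97] y [3.8  0.27] spread [1.21 0.77] 11
[[196.0, 244.0, -0.10000000149011612, -2.5], [122.0, 221.0, -0.800000011920929, -2.0], [142.0, 225.0, -0.699999988079071, -2.5], [183.0, 230.0, -0.10000000149011612, -2.5999999046325684], [131.0, 224.0, -0.5, -2.4000000953674316], [172.0, 229.0, -0.20000000298023224, -2.5999999046325684], [125.0, 233.0, -0.6000000238418579, -2.200000047683716], [194.0, 229.0, -0.10000000149011612, -2.700000047683716], [202.0, 231.0, -0.8999999761581421, 0.20000000298023224], [184.0, 243.0, -0.800000011920929, -2.5], [177.0, 242.0, 3.5999999046325684, -1.7999999523162842]]
```

View pics/m_last.png

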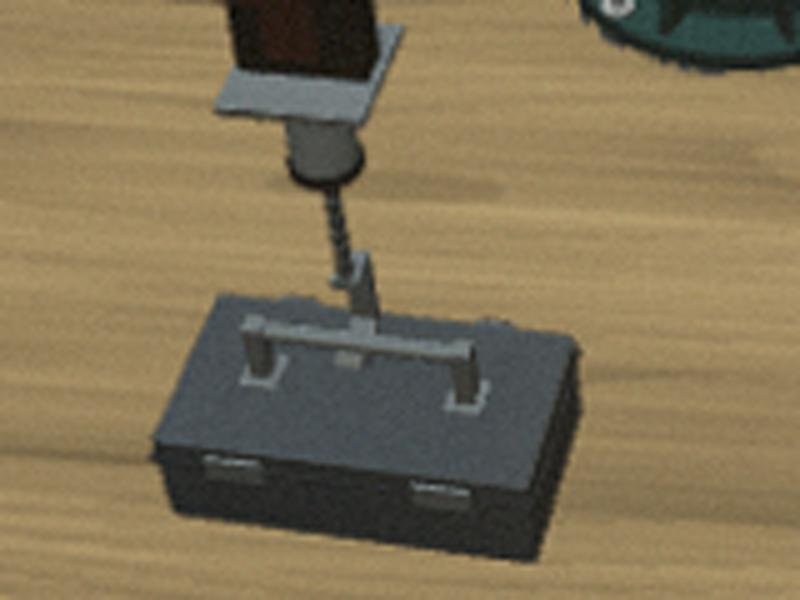

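The box hangs on the hook about 10 mm clear and level (flow -2.5 px, against -2.54 px per 10 mm). I'll hold it there.

Emit:
{"op": "play_rows", "data": {"rot": [[0, 0, 0], [0, 0, 0], [0, 0, 0], [0, 0, 0], [0, 0, 0], [0, 0, 0], [0, 0, 0], [0, 0, 0], [0, 0, 0], [0, 0, 0]], "delta_pos": [[0, 0, 0], [0, 0, 0], [0, 0, 0], [0, 0, 0], [0, 0, 0], [0, 0, 0], [0, 0, 0], [0, 0, 0], [0, 0, 0], [0, 0, 0]], "fingers": [1, 1, 1, 1, 1, 1, 1, 1, 1, 1]}}

```text
t: 16.92
tool_pos: [0.4756, -0.1484, 0.4813]
eef_rot: [[0.06, 0.998, -0.0], [0.998, -0.06, -0.0], [-0.0, -0.0, -1.0]]
contact_force: [0.3, 0.3, -10.3]
opening: 0.248
grip_force: 30.0
```

Emit:
{"op": "play_rows", "data": {"rot": [[0, 0, 0], [0, 0, 0], [0, 0, 0], [0, 0, 0], [0, 0, 0], [0, 0, 0], [0, 0, 0], [0, 0, 0], [0, 0, 0], [0, 0, 0]], "delta_pos": [[0, 0, 0], [0, 0, 0], [0, 0, 0], [0, 0, 0], [0, 0, 0], [0, 0, 0], [0, 0, 0], [0, 0, 0], [0, 0, 0], [0, 0, 0]], "fingers": [1, 1, 1, 1, 1, 1, 1, 1, 1, 1]}}

```text
t: 17.75
tool_pos: [0.4756, -0.1484, 0.4813]
eef_rot: [[0.06, 0.998, -0.0], [0.998, -0.06, -0.0], [-0.0, -0.0, -1.0]]
contact_force: [0.8, 0.4, -9.9]
opening: 0.254
grip_force: 30.0
```

Emit:
{"op": "play_rows", "data": {"rot": [[0, 0, 0], [0, 0, 0], [0, 0, 0], [0, 0, 0], [0, 0, 0], [0, 0, 0], [0, 0, 0], [0, 0, 0], [0, 0, 0], [0, 0, 0]], "delta_pos": [[0, 0, 0], [0, 0, 0], [0, 0, 0], [0, 0, 0], [0, 0, 0], [0, 0, 0], [0, 0, 0], [0, 0, 0], [0, 0, 0], [0, 0, 0]], "fingers": [1, 1, 1, 1, 1, 1, 1, 1, 1, 1]}}

```text
t: 18.58
tool_pos: [0.4756, -0.1484, 0.4813]
eef_rot: [[0.06, 0.998, -0.0], [0.998, -0.06, -0.0], [-0.0, -0.0, -1.0]]
contact_force: [-0.4, -0.3, -9.9]
opening: 0.247
grip_force: 30.0
```

```bash
python3 m.py
```

```text
18.88 [ 0.4756 -0.1484  0.4813] F [ -0.2   -0.24 -10.02] z [ -9.7 -10.1  -9.9 -10.2 -10.5  -9.7] open 0.25
flow median [-0.11 -2.33] per 10mm z [-0.51 -2.54] x [-0.81  2.97] y [3.8  0.27] spread [1.39 0.74] 11
[[196.0, 244.0, -0.10000000149011612, -2.4000000953674316], [122.0, 221.0, -0.800000011920929, -1.899999976158142], [142.0, 225.0, -0.699999988079071, -2.4000000953674316], [183.0, 230.0, 0.20000000298023224, -2.5], [131.0, 224.0, -0.4000000059604645, -2.299999952316284], [172.0, 229.0, 0.0, -2.5], [125.0, 233.0, -0.6000000238418579, -2.0], [194.0, 229.0, 0.0, -2.5999999046325684], [202.0, 231.0, -0.8999999761581421, 0.20000000298023224], [184.0, 243.0, 3.5, -1.7999999523162842], [177.0, 242.0, 2.700000047683716, -1.7999999523162842]]
```

Emit:
{"op": "play_rows", "data": {"rot": [[0, 0, 0], [0, 0, 0], [0, 0, 0], [0, 0, 0], [0, 0, 0], [0, 0, 0], [0, 0, 0], [0, 0, 0], [0, 0, 0], [0, 0, 0]], "delta_pos": [[0, 0, 0.5], [0, 0, 1], [0, 0, 1.5], [0, 0, 1.5], [0, 0, 1.5], [0, 0, 1], [0, 0, 1], [0, 0, 1], [0, 0, 1], [0, 0, 1]], "fingers": [1, 1, 1, 1, 1, 1, 1, 1, 1, 1]}}

```text
t: 19.72
tool_pos: [0.4756, -0.1484, 0.4702]
eef_rot: [[0.06, 0.998, -0.0], [0.998, -0.06, -0.0], [-0.0, -0.0, -1.0]]
contact_force: [0.7, 0.2, -9.5]
opening: 0.247
grip_force: 30.0
```

Emit:
{"op": "play_rows", "data": {"rot": [[0, 0, 0], [0, 0, 0], [0, 0, 0], [0, 0, 0], [0, 0, 0], [0, 0, 0], [0, 0, 0], [0, 0, 0], [0, 0, 0], [0, 0, 0]], "delta_pos": [[0, 0, 1], [0, 0, 2], [0, 0, 3], [0, 0, 4], [0, 0, 5], [0, 0, 5], [0, 0, 5], [0, 0, 5], [0, 0, 5], [0, 0, 5]], "fingers": [1, 1, 1, 1, 1, 1, 1, 1, 1, 1]}}

```text
t: 20.55
tool_pos: [0.4757, -0.1484, 0.43]
eef_rot: [[0.06, 0.998, 0.0], [0.998, -0.06, -0.0], [-0.0, 0.0, -1.0]]
contact_force: [-0.7, -0.4, -4.5]
opening: 0.25
grip_force: 30.0
```

```bash
python3 m.py
```

```text
20.85 [ 0.4756 -0.1485  0.4305] F [-0.63 -0.09 -5.95] z [-6.5 -6.8 -5.5 -6.1 -5.1 -5.7] open 0.251
flow median [0.05 0.06] per 10mm z [-0.51 -2.54] x [-0.81  2.97] y [3.8  0.27] spread [0.22 0.09] 11
[[196.0, 244.0, 0.10000000149011612, -0.0], [122.0, 221.0, -0.10000000149011612, 0.20000000298023224], [142.0, 225.0, 0.0, 0.20000000298023224], [183.0, 230.0, 0.30000001192092896, -0.10000000149011612], [131.0, 224.0, -0.10000000149011612, 0.20000000298023224], [172.0, 229.0, 0.20000000298023224, 0.0], [125.0, 233.0, -0.10000000149011612, 0.20000000298023224], [194.0, 229.0, 0.10000000149011612, -0.10000000149011612], [202.0, 231.0, 0.0, 0.10000000149011612], [184.0, 243.0, 0.699999988079071, 0.10000000149011612], [177.0, 242.0, 0.20000000298023224, 0.0]]
```

The box is down where it stood. I'll slacken the scale and then back the hook out.

Emit:
{"op": "play_rows", "data": {"rot": [[0, 0, 0], [0, 0, 0], [0, 0, 0], [0, 0, 0], [0, 0, 0], [0, 0, 0], [0, 0, 0], [0, 0, 0], [0, 0, 0], [0, 0, 0]], "delta_pos": [[0, 0, 3], [0, 0, 5], [0, 0, 6], [0, 0, 6], [0, 0, 6], [0, 0, 6], [0, 0, 5], [0, 0, 3.5], [0, 0, 2], [0, 0, 1]], "fingers": [1, 1, 1, 1, 1, 1, 1, 1, 1, 1]}}

```text
t: 21.68
tool_pos: [0.4756, -0.1484, 0.3865]
eef_rot: [[0.06, 0.998, -0.0], [0.998, -0.06, -0.0], [-0.0, -0.0, -1.0]]
contact_force: [0.4, 0.3, -2.1]
opening: 0.246
grip_force: 30.0
```

Emit:
{"op": "play_rows", "data": {"rot": [[0, 0, 0], [0, 0, 0], [0, 0, 0], [0, 0, 0], [0, 0, 0]], "delta_pos": [[0, 0, 0], [0, 0, 0], [0, 0, 0], [0, 0, 0], [0, 0, 0]], "fingers": [1, 1, 1, 1, 1]}}

```text
t: 22.1
tool_pos: [0.4756, -0.1484, 0.387]
eef_rot: [[0.06, 0.998, 0.0], [0.998, -0.06, -0.0], [-0.0, 0.0, -1.0]]
contact_force: [-0.2, 0.3, -2.5]
opening: 0.253
grip_force: 30.0
```

```bash
python3 m.py
```

```text
22.4 [ 0.4756 -0.1484  0.3868] F [-0.19 -0.15 -2.27] z [-2.  -2.5 -2.2 -2.4 -2.6 -2. ] open 0.25
flow median [0.04 0.02] per 10mm z [-0.51 -2.54] x [-0.81  2.97] y [3.8  0.27] spread [0.22 0.1 ] 11
[[196.0, 244.0, 0.0, -0.0], [122.0, 221.0, -0.10000000149011612, 0.20000000298023224], [142.0, 225.0, 0.0, 0.20000000298023224], [183.0, 230.0, 0.30000001192092896, -0.0], [131.0, 224.0, -0.10000000149011612, 0.20000000298023224], [172.0, 229.0, 0.10000000149011612, 0.0], [125.0, 233.0, -0.10000000149011612, 0.20000000298023224], [194.0, 229.0, 0.0, -0.10000000149011612], [202.0, 231.0, 0.0, -0.0], [184.0, 243.0, 0.6000000238418579, 0.0], [177.0, 242.0, 0.30000001192092896, 0.0]]
```

View pics/m_last.png

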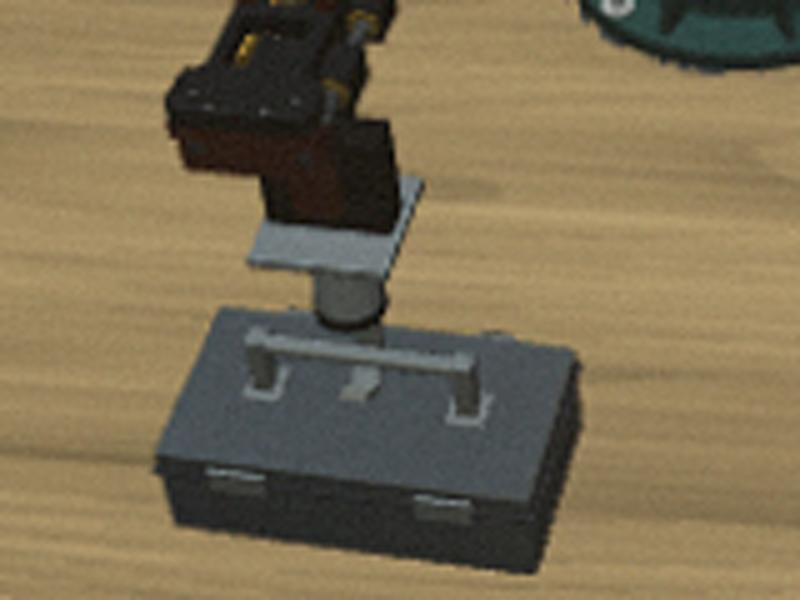

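The scale is slack and upright, the hook tip is free below the bar, and the box is flat in its original place. Now I'll back the hook out.

Emit:
{"op": "play_rows", "data": {"rot": [[0, 0, 0], [0, 0, 0], [0, 0, 0], [0, 0, 0], [0, 0, 0], [0, 0, 0], [0, 0, 0], [0, 0, 0], [0, 0, 0], [0, 0, 0]], "delta_pos": [[0, 0, 0.5], [0, -2, 0], [0, -3, 0], [0, -4, 0], [0, -4, 0], [0, -4, 0], [0, -4, 0], [0, -4, 0], [0, -4, 0], [0, -4, 0]], "fingers": [1, 1, 1, 1, 1, 1, 1, 1, 1, 1]}}

```text
t: 23.23
tool_pos: [0.4421, -0.1463, 0.3863]
eef_rot: [[0.06, 0.998, -0.0], [0.998, -0.06, -0.0], [-0.0, -0.0, -1.0]]
contact_force: [-0.6, -0.4, -2.4]
opening: 0.25
grip_force: 30.0
```

Emit:
{"op": "play_rows", "data": {"rot": [[0, 0, 0], [0, 0, 0], [0, 0, 0], [0, 0, 0], [0, 0, 0], [0, 0, 0]], "delta_pos": [[0, -5, 0], [0, -5, 0], [0, -5, 0], [0, -3, 0], [0, -1, 0], [0, 0, 0]], "fingers": [1, 1, 1, 1, 1, 1]}}

```text
t: 23.73
tool_pos: [0.4234, -0.1453, 0.3863]
eef_rot: [[0.06, 0.998, 0.0], [0.998, -0.06, -0.0], [-0.0, 0.0, -1.0]]
contact_force: [0.6, 0.1, -2.7]
opening: 0.248
grip_force: 30.0
```

```bash
python3 m.py
python3 - <<'E'
from h import *
import pickle
# scale pose in grip: compare with c4 (same place before hooking, TCP z .3894)
a=pickle.load(open("c4.pkl","rb"))["scene"];b=read_camera("scene")
A=cv2.cvtColor(a["color"],cv2.COLOR_RGB2GRAY);B=cv2.cvtColor(b["color"],cv2.COLOR_RGB2GRAY)
p=np.array([[[x,y]] for x,y in((147,167),(172,169),(179,152),(160,180),(169,190))],np.float32)
q,st,_=cv2.calcOpticalFlowPyrLK(A,B,p,None,winSize=(13,13),maxLevel=2);print(np.round(q-p,1)[:,0].tolist())
t0=np.array([.4239,-.1454,.3894])-[0,0,.2036];t1=sense()["tool_pos"]-[0,0,.2036]
print("expected",np.round(proj(a,t1)-proj(a,t0),1))
E
```

```text
24.03 [ 0.4239 -0.1453  0.3863] F [ 0.19  0.36 -1.92] z [-2.  -1.8 -2.1 -1.2 -2.  -2.3] open 0.252
flow median [0.05 0.04] per 10mm z [-0.51 -2.54] x [-0.81  2.97] y [3.8  0.27] spread [0.21 0.1 ] 11
[[196.0, 244.0, 0.10000000149011612, -0.0], [122.0, 221.0, -0.10000000149011612, 0.20000000298023224], [142.0, 225.0, 0.0, 0.20000000298023224], [183.0, 230.0, 0.30000001192092896, -0.10000000149011612], [131.0, 224.0, -0.10000000149011612, 0.20000000298023224], [172.0, 229.0, 0.20000000298023224, 0.0], [125.0, 233.0, -0.10000000149011612, 0.20000000298023224], [194.0, 229.0, 0.10000000149011612, -0.10000000149011612], [202.0, 231.0, 0.0, 0.0], [184.0, 243.0, 0.6000000238418579, 0.0], [177.0, 242.0, 0.30000001192092896, 0.0]]
[[0.800000011920929, 0.800000011920929], [0.30000001192092896, 0.800000011920929], [0.20000000298023224, 1.100000023841858], [0.20000000298023224, 0.800000011920929], [0.20000000298023224, 0.5]]
expected [[0.2 0.9]]
```

Emit:
{"op": "play_rows", "data": {"rot": [[0, 0, 0], [0, 0, 0], [0, 0, 0], [0, 0, 0], [0, 0, 0], [0, 0, 0], [0, 0, 0], [0, 0, 0], [0, 0, -0.02], [0, 0, -0.02]], "delta_pos": [[0, 0, -6], [0, 0, -14], [0, 0, -18], [0, 0, -20], [0, 0, -20], [0, 0, -16], [0, 0, -12], [0, 0, -5], [0, 0, 0], [0, 0, 0]], "fingers": [1, 1, 1, 1, 1, 1, 1, 1, 1, 1]}}

```text
t: 24.92
tool_pos: [0.4235, -0.1452, 0.497]
eef_rot: [[0.018, 1.0, -0.0], [1.0, -0.018, -0.0], [-0.0, -0.0, -1.0]]
contact_force: [0.4, 0.2, -1.9]
opening: 0.248
grip_force: 30.0
```

Emit:
{"op": "play_rows", "data": {"rot": [[0, 0, 0], [0, 0, 0], [0, 0, 0], [0, 0, 0], [0, 0, 0], [0, 0, 0], [0, 0, 0], [0, 0, 0], [0, 0, 0], [0, 0, 0]], "delta_pos": [[10, 2.7, 0], [20, 5.4, 0], [30, 8.1, 0], [35, 9.5, 0], [35, 9.5, 0], [35, 9.5, 0], [35, 9.5, 0], [35, 9.5, 0], [30, 8.1, 0], [25, 6.8, 0]], "fingers": [1, 1, 1, 1, 1, 1, 1, 1, 1, 1]}}

```text
t: 25.75
tool_pos: [0.5078, 0.1462, 0.496]
eef_rot: [[0.019, 1.0, -0.002], [1.0, -0.019, 0.0], [0.0, -0.002, -1.0]]
contact_force: [0.4, -0.1, -2.1]
opening: 0.251
grip_force: 30.0
```

Emit:
{"op": "play_rows", "data": {"rot": [[0, 0, 0], [0, 0, 0], [0, 0, 0], [0, 0, 0], [0, 0, 0], [0, 0, 0], [0, 0, 0], [0, 0, 0]], "delta_pos": [[25, 6.8, 0], [18, 4.9, 0], [12, 3.3, 0], [5, 1.4, 0], [0, 0, 0], [0, 0, 0], [0, 0, 0], [0, 0, 0]], "fingers": [1, 1, 1, 1, 1, 1, 1, 1]}}

```text
t: 26.42
tool_pos: [0.5254, 0.2018, 0.4973]
eef_rot: [[0.021, 1.0, -0.0], [1.0, -0.021, -0.0], [-0.0, -0.0, -1.0]]
contact_force: [-0.5, -0.2, -2.0]
opening: 0.246
grip_force: 30.0
```

Run:
```python
from h import *
s=sense();print({k:np.round(s[k],4) for k in("t","tool_pos","eef_rot","contact_force","opening")})
```

```text
{'t': np.float64(26.4167), 'tool_pos': array([0.5254, 0.2018, 0.4973]), 'eef_rot': array([[ 2.120e-02,  9.998e-01, -2.000e-04],
       [ 9.998e-01, -2.120e-02, -4.000e-04],
       [-4.000e-04, -2.000e-04, -1.000e+00]]), 'contact_force': array([-0.4638, -0.2187, -1.981 ]), 'opening': np.float64(0.2458)}
```

Emit:
{"op": "play_rows", "data": {"rot": [[0, 0, 0], [0, 0, 0], [0, 0, 0], [0, 0, 0], [0, 0, 0], [0, 0, 0], [0, 0, 0], [0, 0, 0], [0, 0, 0], [0, 0, 0]], "delta_pos": [[0.9, 0.2, 0], [0, 0, 6], [0, 0, 14], [0, 0, 20], [0, 0, 22], [0, 0, 22], [0, 0, 22], [0, 0, 20], [0, 0, 12], [0, 0, 6]], "fingers": [1, 1, 1, 1, 1, 1, 1, 1, 1, 1]}}

```text
t: 27.25
tool_pos: [0.525, 0.2031, 0.3509]
eef_rot: [[0.02, 1.0, -0.004], [1.0, -0.02, -0.001], [-0.001, -0.003, -1.0]]
contact_force: [-0.2, -0.6, -2.0]
opening: 0.249
grip_force: 30.0
```

Emit:
{"op": "play_rows", "data": {"rot": [[0, 0, 0], [0, 0, 0], [0, 0, 0], [0, 0, 0], [0, 0, 0], [0, 0, 0], [0, 0, 0], [0, 0, 0]], "delta_pos": [[0, 0, 3], [0, 0, 2], [0, 0, 1], [0, 0, 1], [0, 0, 1], [0, 0, 1], [0, 0, 0], [0, 0, 0]], "fingers": [1, 1, 1, 1, 1, 1, 1, 1]}}

```text
t: 27.92
tool_pos: [0.5259, 0.2037, 0.3444]
eef_rot: [[0.02, 1.0, 0.0], [1.0, -0.02, -0.0], [-0.0, 0.0, -1.0]]
contact_force: [0.4, -0.4, -1.8]
opening: 0.249
grip_force: 30.0
```

Run:
```python
from h import *
F=[]
for i in range(5): read_camera("scene");F.append(sense()["contact_force"])
s=sense();print({k:np.round(s[k],4) for k in("t","tool_pos","eef_rot","opening")},np.round(np.mean(F,0),2))
```

```text
{'t': np.float64(28.1667), 'tool_pos': array([0.5259, 0.2037, 0.3443]), 'eef_rot': array([[ 2.000e-02,  9.998e-01,  1.000e-04],
       [ 9.998e-01, -2.000e-02, -0.000e+00],
       [-0.000e+00,  1.000e-04, -1.000e+00]]), 'opening': np.float64(0.2452)} [ 0.37 -0.16 -2.04]
```

Emit:
{"op": "play_rows", "data": {"rot": [[0, 0, 0], [0, 0, 0], [0, 0, 0], [0, 0, 0]], "delta_pos": [[-0.8, 0, 0.3], [0, 0, 0.3], [0, 0, 0.3], [0, 0, 0]], "fingers": [1, 1, 1, 1]}}

```text
t: 28.5
tool_pos: [0.5258, 0.2028, 0.3436]
eef_rot: [[0.02, 1.0, 0.0], [1.0, -0.02, -0.0], [-0.0, 0.0, -1.0]]
contact_force: [-0.5, -1.3, 0.6]
opening: 0.248
grip_force: 30.0
```

Run:
```python
from h import *
F=[]
for i in range(5): read_camera("scene");F.append(sense()["contact_force"])
s=sense();print({k:np.round(s[k],4) for k in("t","tool_pos","opening")},np.round(np.mean(F,0),2))
```

```text
{'t': np.float64(28.75), 'tool_pos': array([0.5258, 0.2028, 0.3436]), 'opening': np.float64(0.2495)} [-1.29 -1.11  1.95]
```

Force z went from -2 to +2 N, so the flange is resting on the prongs. I'll open gently.

Emit:
{"op": "play_rows", "data": {"rot": [[0, 0, 0], [0, 0, 0], [0, 0, 0], [0, 0, 0], [0, 0, 0], [0, 0, 0], [0, 0, 0], [0, 0, 0], [0, 0, 0], [0, 0, 0]], "delta_pos": [[0, 0, -0.2], [0, 0, 0], [0, 0, 0], [0, 0, 0], [0, 0, 0], [0, 0, 0], [0, 0, 0], [0, 0, 0], [0, 0, 0], [0, 0, 0]], "fingers": [1, 0.7, 0.65, 0.6, 0.5, 0.4, 0.2, 0, 0, 0]}}

```text
t: 29.58
tool_pos: [0.5258, 0.2029, 0.3435]
eef_rot: [[0.02, 1.0, -0.0], [1.0, -0.02, -0.0], [-0.0, -0.0, -1.0]]
contact_force: [0.0, -0.5, -0.3]
opening: 0.815
grip_force: 0.0
```

Emit:
{"op": "play_rows", "data": {"rot": [[0, 0, 0], [0, 0, 0], [0, 0, 0], [0, 0, 0], [0, 0, 0], [0, 0, 0], [0, 0, 0], [0, 0, 0], [0, 0, 0], [0, 0, 0]], "delta_pos": [[0, 0, 0], [0, 0, 0], [0, 0, 0], [0, 0, -5], [0, 0, -15], [0, 0, -22], [0, 0, -25], [0, 0, -25], [0, 0, -25], [0, 0, -15]], "fingers": [0, 0, 0, 0, 0, 0, 0, 0, 0, 0]}}

```text
t: 30.42
tool_pos: [0.5261, 0.203, 0.4789]
eef_rot: [[0.02, 1.0, 0.004], [1.0, -0.02, 0.001], [0.001, 0.004, -1.0]]
contact_force: [1.1, 0.6, -0.1]
opening: 0.998
grip_force: 0.0
```

Run:
```python
from h import *
import pickle
s=sense();print({k:np.round(s[k],4) for k in("t","tool_pos","opening")})
C0=pickle.load(open("c0.pkl","rb"))
for n,boxes in(("scene",{"scale":(280,185,325,250),"box":(118,190,208,248),"jar":(130,260,160,300),"wrench":(185,262,235,325),"offcut":(258,280,306,308)}),):
    for rep in range(2):
        c=read_camera(n);A=cv2.cvtColor(C0[n]["color"],cv2.COLOR_RGB2GRAY);B=cv2.cvtColor(c["color"],cv2.COLOR_RGB2GRAY)
        for k,(x0,y0,x1,y1) in boxes.items():
            m=np.zeros_like(A);m[y0:y1,x0:x1]=1;p=cv2.goodFeaturesToTrack(A,15,.05,4,mask=m)
            q,st,_=cv2.calcOpticalFlowPyrLK(A,B,p,None,winSize=(13,13),maxLevel=2);d=(q-p)[:,0];print(k,np.round(np.median(d,0),2),np.round(np.abs(d).max(0),1))
# flange in wrist view
c=read_camera("wrist");g=cv2.GaussianBlur(c["color"],(3,3),0).astype(float).mean(2);save(c,"wend")
u=proj(c,[[.4913,.2018,.146],[.5612,.2018,.146],[.5263,.2018,.204]]);print(u.round(1))
r=int(u[0,1]);print([int(v) for v in g[r,int(u[0,0])-8:int(u[0,0])+9]],[int(v) for v in g[r,int(u[1,0])-8:int(u[1,0])+9]])
```

```text
{'t': np.float64(30.4167), 'tool_pos': array([0.5261, 0.203 , 0.4789]), 'opening': np.float64(0.9979)}
scale [0.04 0.13] [0.2 0.2]
box [-0.02  0.1 ] [0.4 0.3]
jar [0.02 0.08] [0.7 0.6]
wrench [-0.11  0.05] [0.5 0.6]
offcut [-0.14  0.19] [309.4  14.8]
scale [0.02 0.14] [0.2 0.2]
box [-0.02  0.11] [0.4 0.3]
jar [-0.02  0.08] [0.7 0.6]
wrench [-0.11  0.05] [0.4 0.5]
offcut [-0.13  0.18] [319.6  15.3]
[[216.5 179.8]
 [288.2 178.3]
 [252.2 196.7]]
[83, 71, 68, 67, 66, 66, 67, 70, 80, 101, 119, 128, 129, 128, 127, 128, 129] [131, 131, 131, 131, 131, 130, 129, 121, 102, 75, 56, 50, 50, 49, 48, 48, 49]
```

The scale hangs where it started and everything else is unmoved to within a fraction of a pixel, so I'm handing in.

```bash
python3 -c "
from plant import close_job;print(close_job())"
```

```text
the job is handed in; nothing more can be done
None
```

The job is handed in: the box hung about 10 mm clear of the table for over two seconds and was set down where it stood, the scale is back hanging in its stand, and the other things are unmoved; no verdict was shown.

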